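# Cradle a drill handpiece in its spring-loaded sterilising rack

### The job

Load the clean nail-drill handpiece from the drip tray into the steel sterilising rack, gently and without disturbing the other things. Tip it nose down, put its nose under the guard and push the spring back, swing the tail down in front of the stop screw into both blue grooves, and let it ease back until the tail bears on the screw before you let go, so that it neither drops nor jumps. Then fold the wire bail down until its blue sleeve rests on the handpiece.

Things in the scene. Friction and masses are not known exactly. Their poses are not given: they have to be found in the camera images.
- handpiece: loose white drill handpiece, 130 mm long, about 0.15 kg, lying level in the drip tray. x axis along it towards the slim steel nose; origin on its axis, 76 mm behind the nose tip, 54 mm ahead of the flat tail face. Round body 24 mm thick from 38 mm behind the nose tip to the tail ring: grip it across there, near the origin
- nose_tip (a point): tip of the handpiece's nose, on its axis. Nose 9 mm thick for 18 mm, then a cone; a grey eight-sided collar, 26 mm across flats, lies 30 to 38 mm behind the tip and keeps it from rolling
- tail_end (a point): centre of the handpiece's flat tail face, on its axis; the dark tail ring, the last 6 mm, is 26 mm thick
- drip_tray: fixed grey ribbed drip tray, 256 mm along its x by 178 mm, rim 16 mm high; origin at the centre of its underside; the handpiece lies on its ribs, 6 mm above the worktop; the tall steriliser with its door latch stands close behind it
- rack: fixed steel sterilising rack for one handpiece, base 206 mm along its x by 64 mm; origin on the worktop below the middle of the seat, +x towards the nose end, y across, z up. Base plate top at z = 7 mm. A handpiece goes in only nose down by more than about 20 degrees until its tail is past the tail plate's top, then its tail is swung down
- rack_seat (a point): point of the seat axis 40 mm above the rack's origin. The axis is level, along the rack's x. Two blue 90 degree V grooves, 8 mm thick, 47 mm across, up to z = 42 mm, at rack x = -31 and +27 mm carry the 24 mm body; between them it is free for fingers. Seated, the tail bears on the stop screw, the nose tip is at rack x = 69 to 83 mm and the spring is part pressed in
- guard_mouth (a point): middle of the nose guard's mouth, on the seat axis at rack x = 60 mm. The guard reaches back to x = 109: cheeks 30 mm apart, roof underside at z = 56 mm, open towards the tail. In it a flat white 22 mm follower disc on a spring: face at x = 66 mm at rest, it goes 24 mm back, 5 N at rest plus 0.2 N per mm
- tail_plate_top (a point): middle of the tail plate's top edge, at rack x = -64, z = 85 mm; the plate is 4 mm thick, 40 mm wide. A stop screw with a 12 mm rubber tip comes through it towards +x on the seat axis. It was left at any setting, tip anywhere from rack x = -61 to -47 mm; this is not reported: feel for it. It does not move when pressed
- bail (a joint): angle of the wire bail, rad: 0 folded down, sleeve on a seated handpiece, crossbar 64 mm towards rack +x and 21.5 mm below the hinge; positive lifted, stops at 2.6; starts at 2.05 to 2.4, leaning back behind the tail plate. The hinge is stiff (0.06 Nm) and stays where it is left
- bail_bar (a point): middle of the bail's crossbar, a blue sleeve 9 mm thick and 40 mm long, parallel to the rack's y; it swings about the hinge at radius 67.5 mm
- bail_hinge (a point): bail's hinge axis (parallel to the rack's y) at x = -66, z = 78 mm in the rack
- bur_block: bystander, loose blue block with rotary bits, 36x92x51 mm; origin under its centre
- oil_dropper: bystander, loose brown dropper bottle, 33x34x102 mm; origin under its centre
- cup_white: bystander, loose small white mixing cup, 42x42x32 mm; origin under its centre
There are look-alikes about, which are no part of the job. Of the things that look like the handpiece, the larger one is meant.

How it is judged:
On the way, in this order (a step that is already met when the one before it is completed fails the run):
1. the nose is under the guard with the tail still raised above the tail plate (x of nose_tip in the frame of rack between 0.064 and 0.092 m and y of nose_tip in the frame of rack between -0.012 and 0.012 m and z of nose_tip in the frame of rack below 0.054 m and z of tail_end in the frame of rack above 0.075 m), for 0.05 s.
2. the handpiece lies in both grooves, at rest, while it is still held (x of nose_tip in the frame of rack between 0.067 and 0.085 m and z of nose_tip in the frame of rack between 0.037 and 0.043 m and z of tail_end in the frame of rack between 0.037 and 0.043 m and linear speed of handpiece below 0.02 m/s and contact force between the fingers and handpiece above 0.5 N), for 0.2 s.
3. it has been let go in the grooves with the bail still up (z of each of tail_end, nose_tip in the frame of rack below 0.043 m and contact force between the fingers and handpiece below 0.05 N and value of joint bail above 1 rad), for 0.2 s.
At the end, for the whole second after the job is handed in: the handpiece lies at rest in both grooves, nose under the guard, nose tip and tail within 2.5 mm of the seat axis sideways and in height, nose tip 67 to 85 mm from the rack's origin along its x, and the bail is folded down onto it to within 0.07 rad (about 5 mm at the sleeve) (x of nose_tip in the frame of rack between 0.067 and 0.085 m and y of nose_tip in the frame of rack between -0.0025 and 0.0025 m and z of nose_tip in the frame of rack between 0.0375 and 0.0425 m and y of tail_end in the frame of rack between -0.0025 and 0.0025 m and z of tail_end in the frame of rack between 0.0375 and 0.0425 m and value of joint bail below 0.07 rad and linear speed of handpiece below 0.01 m/s and velocity of joint bail between -0.05 and 0.05 rad/s); the robot touches nothing.
It fails at once if the handpiece is dropped, thrown or let jump: it moves at over 0.2 m/s with no finger on it (contact force between the fingers and handpiece below 0.05 N and linear speed of handpiece above 0.2 m/s).
It fails at once if the handpiece jumps in the grooves as it is let go: it moves there at over 0.06 m/s while gripped with under 8 N or not at all (z of each of nose_tip, tail_end in the frame of rack below 0.043 m and x of nose_tip in the frame of rack above 0.064 m and linear speed of handpiece above 0.06 m/s and contact force between the fingers and handpiece below 8 N).
It fails at once if the handpiece is forced: it presses on the rack with over 35 N while it is being loaded (bail still up) (contact force between handpiece and rack above 35 N and value of joint bail above 1 rad).
It fails at once if a bystander is pushed more than 20 mm (distance of any of bur_block, oil_dropper, cup_white from where it was at the start of the episode above 0.02 m).
It also fails if it takes over 72 s, if anything falls off the work surface, if the arm or the gripper's body presses on something with over 40 N, if the wrist force passes 120 N, or if a joint passes its speed limit or range.

### The arm

A 6-joint arm with a two-finger parallel gripper is mounted at the origin on a cart in front of the work surface, level with it; the furniture and walls round the work are solid. World frame = base frame: x ahead of the robot, y to its left, z up, the work surface at z = 0. Lengths are in m, angles in rad, forces in N, time in s.
With the tool pointing down it reaches from about 0.375 to 0.975 m from the base axis. Payload 3.8 kg.
Tool frame: the origin (TCP) lies at the very end of the fingers, on their centre line; the grasp point (between the pads) lies 19 mm behind it; z points along the fingers, y is the line along which they close (so a half turn about z gives the same grasp; the last joint's range is limited). The gripper opens to 88 mm and grips with 3 to 60 N. Pads are 18 mm wide; open, the fingers measure 123 mm over their backs; the gripper's body (75 mm by 187 mm) begins 45 mm behind the grasp point.
Start: joints at [1.308, 0.264, 1.604, -0, 1.274, -0.037], TCP at [0.151, 0.658, 0.239] pointing down, gripper open.
Joint ranges: [-2.63, 2.63], [-0.94, 2.18], [0.31, 2.57], [-1.31, 4.45], [0, 2.66], [-2.55, 2.55]. Speed limits (rad/s): [2.57, 2.57, 3.14, 3.14, 3.14, 3.14].

### API

Orientations are given as a unit quaternion [w, x, y, z].
In Python, from workcell import get_state, cams, order gives the robot as it stands.
- The arm moves only by the shell command python3 -m pendant 'ROWS' [OPENING] [FORCE]. ROWS is JSON, a list of rows, each a list of 2 entries, a list of its own where there are three numbers: the shift along the tool's x, y, z in units of 25 mm (1.0 is 25 mm), then the turn, a rotation vector about the tool's x, y, z in degrees. A call has 1 to 10 rows; each row is the pose to reach, as a shift and turn from the pose commanded when the call began, along the tool's axes at that moment; what a row does not reach only later rows make up. A row lasts 1/12 s, in which the tool goes at most 41.7 mm and 7.16 degrees, less where a joint would pass 70% of its speed; a pose out of reach is approached as far as the arm can. A call with a gripper value outside its range is refused whole. OPENING is the closure, from -1 (fully open) to 1 (shut), set as the call begins (- or left out, the last holds). The fingers move at their own pace and stop on an object; FORCE is the grip in N (left out, the last holds). Time passes only in rows, so rows that repeat a pose let the fingers close. It gives the time, the measured TCP pose, the force, the opening and the grip force at its end, in the units of the state.
- get_state(): the state, without advancing time (a new reading comes with each control period).
- cams.grab_frame(name): name is "scene" or "top" or "wrist"; returns the picture (420x560x3 uint8, red, green, blue); there is no depth.
- cams.get_calibration(name): a dict with "camera_matrix" (3x3 intrinsics, pixels), "k1" (the pictures are not rectified: a ray, as slopes to the right and down, at radius r is drawn at 1 + k1 r^2 times it, then the intrinsics apply), "R" (3x3) and "t" (3): a world point X has camera coordinates R X + t. Camera axes: x right, y down, z forward; pixel columns grow to the right and rows downward; lengths in m; the calibration is good to about 2 mm. A picture is of the moment at which its call begins: read the wrist's pose just before it. get_calibration takes no time and is no camera call; for the wrist camera it gives the pose at the moment of the call.
- order.sign_off(): hands the job in; it is judged then, once.
The state is a dict: "time": time; "joint_positions": joint angles; "dq": joint speeds; "effort": joint torques, N m; "position": TCP position; "tool_rot": TCP orientation; "wrist_force": force on the tool from outside, world axes, zero at the start; "moment": the same for the moment, N m; "width": opening from 0.0 (shut) to 1.0 (fully open); "gripper_force": force on a finger pad.
Only numpy, scipy, OpenCV 4.12 (cv2) and the standard library are available. Lean on these libraries where they do the work, as an engineer would, in place of code of your own. Each camera call takes 0.05 s, during which the arm holds its last target. There are 200 camera calls.

## Working session

There is one attempt and no reset: what is moved stays moved. The work goes in short steps, Python scripts to look and compute and a shell command to move; the robot and the scene stay as the last step left them, time stands still between calls to the robot, and variables do not carry over. Pictures are saved under pics/ and viewed, at most 12 in all, crops included, and the job is handed in when it is done.

```bash
ls; mkdir -p pics; cat > h.py <<'E'
import numpy as np, cv2, json
from workcell import get_state, cams, order
from scipy.spatial.transform import Rotation as Ro
def grab(n,f):
    c=cams.get_calibration(n); im=cams.grab_frame(n); cv2.imwrite(f'pics/{f}.png',im[:,:,::-1])
    json.dump({k:np.array(v).tolist() for k,v in c.items()},open(f'pics/{f}.json','w')); return im,c
def load(f):
    return cv2.imread(f'pics/{f}.png')[:,:,::-1], {k:np.array(v) for k,v in json.load(open(f'pics/{f}.json')).items()}
def ray(c,uv):
    K=np.array(c['camera_matrix']);k=float(c['k1']);R=np.array(c['R']);t=np.array(c['t'])
    d=np.linalg.inv(K)@[*uv,1]; d=d[:2]; s=d.copy()
    for _ in range(20): s=d/(1+k*(s@s))
    return -R.T@t, R.T@np.array([*s,1])
def onz(c,uv,z):
    o,d=ray(c,uv); return o+d*(z-o[2])/d[2]
def tri(c1,u1,c2,u2):
    o1,d1=ray(c1,u1);o2,d2=ray(c2,u2)
    s=np.linalg.lstsq(np.c_[d1,-d2],o2-o1,rcond=None)[0]
    p,q=o1+s[0]*d1,o2+s[1]*d2; return (p+q)/2,np.linalg.norm(p-q)
def proj(c,X):
    p=np.array(c['R'])@X+np.array(c['t']); s=p[:2]/p[2]; s=s*(1+float(c['k1'])*(s@s)); return (np.array(c['camera_matrix'])@[*s,1])[:2]
def toolrot():
    q=get_state()['tool_rot']; return Ro.from_quat([q[1],q[2],q[3],q[0]])
E
python3 - <<'E'
from h import *
print(get_state())
for n in ('scene','top'):
    im,c=grab(n,n); print(c)
a=load('scene')[0];b=load('top')[0]
E
```

```text
pics
{'time': 0.0, 'joint_positions': array([ 1.30810192e+00,  2.64777998e-01,  1.60532921e+00, -4.12781654e-06,
        1.27369490e+00, -3.69119389e-02]), 'dq': array([ 0.00014873,  0.00075998, -0.00017915, -0.00031885,  0.00108971,
        0.00023179]), 'effort': array([ 1.07203952e-03, -5.02115536e+01, -3.56872272e+01,  7.27561000e-02,
        2.94420670e-02, -1.87200230e-04]), 'position': array([0.1509432 , 0.65719845, 0.23739544]), 'tool_rot': array([-1.62922795e-04,  1.12650928e-01,  9.93634011e-01, -1.09265019e-03]), 'wrist_force': array([-0.22192455,  0.31758162, -0.99161839]), 'moment': array([ 0.04754006,  0.04785435, -0.02513662]), 'gripper_force': 0.0, 'width': 1.0015529302614516}
{'camera_matrix': array([[537.57006126,   0.        , 291.77100117],
       [  0.        , 537.57006126, 213.39638173],
       [  0.        ,   0.        ,   1.        ]]), 'k1': 0.028575108024727805, 'R': array([[ 0.70298812, -0.71103563, -0.01536315],
       [-0.28722773, -0.26408272, -0.92073913],
       [ 0.65062119,  0.6516814 , -0.38987616]]), 't': array([-0.36721444,  0.26803487,  1.00972926])}
{'camera_matrix': array([[450.04929915,   0.        , 279.26100829],
       [  0.        , 450.04929915, 209.04357453],
       [  0.        ,   0.        ,   1.        ]]), 'k1': -0.08719503120351173, 'R': array([[-0.00424676, -0.99989074, -0.01415916],
       [-0.98319867,  0.00675897, -0.1824135 ],
       [ 0.18248927,  0.0131466 , -0.98311995]]), 't': array([0.08232716, 0.58307015, 1.34466896])}
```

View pics/top.png

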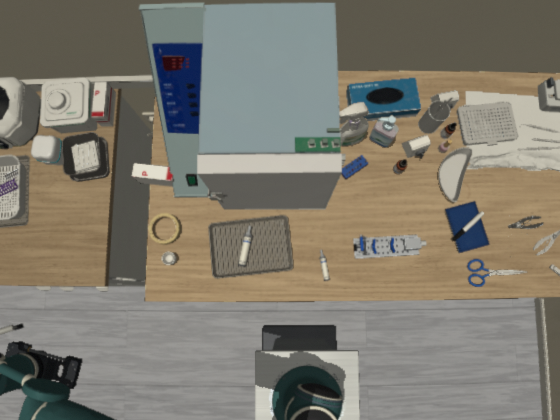

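View pics/scene.png

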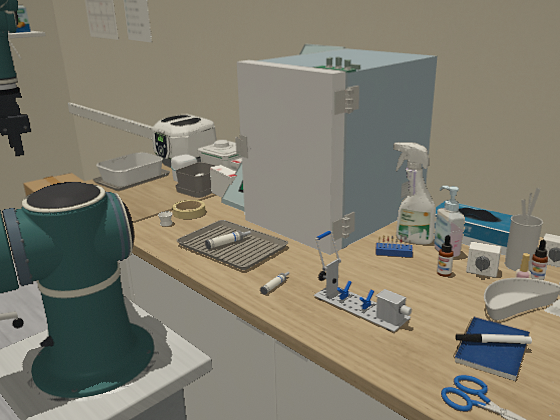

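The top view shows the handpiece in the tray at about (245,248), nose up in the picture. The decoy is at (324,265). The rack spans about (355..425,246), with its guard on the right. The scene view agrees with this.

```bash
python3 - <<'E'
from h import *
a,c=load('top');b,d=load('scene')
x=cv2.resize(a[212:282,205:435],None,fx=3.4,fy=3.4,interpolation=cv2.INTER_CUBIC)
y=cv2.resize(b[215:335,175:420],None,fx=2.9,fy=2.9,interpolation=cv2.INTER_CUBIC)
o=np.zeros((590,790,3),np.uint8);o[:x.shape[0],:x.shape[1]]=x;o[240:240+y.shape[0],:y.shape[1]]=y
cv2.imwrite('pics/crop1.png',o[:,:,::-1])
E
```

```text
(no output)
```

View pics/crop1.png

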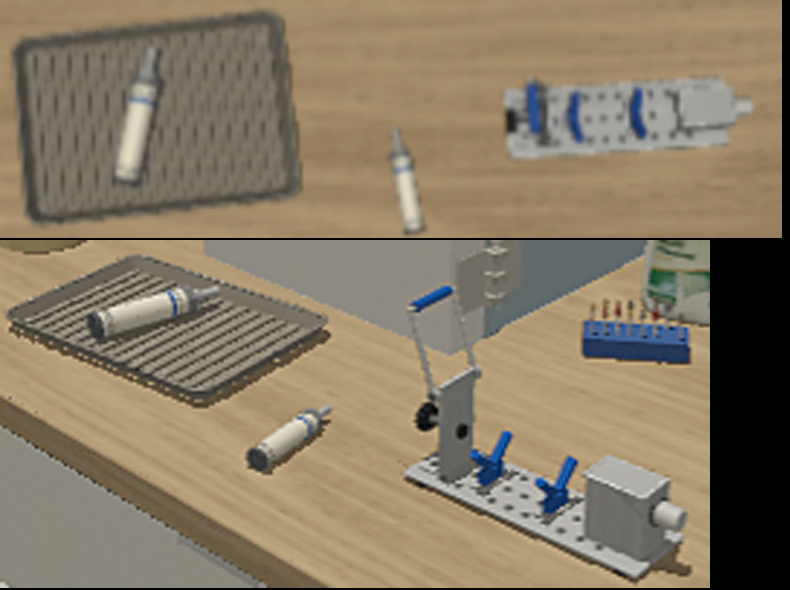

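```bash
python3 - <<'E'
from h import *
a,c=load('top');b,d=load('scene')
T=lambda x,y:(x/3.4+205-.35,y/3.4+212-.35)
S=lambda x,y:(x/2.9+175-.35,(y-240)/2.9+215-.35)
t=onz(c,T(127,181),.019);n=onz(c,T(153,47),.019);print('hp',t,n,np.linalg.norm(n-t),np.degrees(np.arctan2(*(n-t)[1::-1])))
print('hp scene',onz(d,S(215,290),.019),onz(d,S(97,325),.019))
for p in [(505,90),(512,157),(728,143),(728,78)]: print('base',onz(c,T(*p),.007))
for p in [(405,472),(635,578)]: print('baseS',onz(d,S(*p),.007))
g1=tri(c,T(576,116),d,S(492,460));g2=tri(c,T(638,112),d,S(558,487));print(g1,g2)
print('bail',tri(c,T(535,106),d,S(432,298)))
print('guard roof', [onz(c,T(*p),.06) for p in [(682,92),(733,90),(735,124),(684,127)]])
E
```

```text
hp [0.41333119 0.196784   0.019     ] [0.53771321 0.17369001 0.019     ] 0.126507787674027 -10.518324790744707
hp scene [0.53461039 0.17642053 0.019     ] [0.41326497 0.19800748 0.019     ]
base [ 0.4966824  -0.15481752  0.007     ]
base [ 0.43409707 -0.159345    0.007     ]
base [ 0.44513151 -0.3622603   0.007     ]
base [ 0.5061946 -0.365723   0.007    ]
baseS [ 0.43295754 -0.15838385  0.007     ]
baseS [ 0.43981243 -0.36267801  0.007     ]
(array([ 0.46871581, -0.21561507,  0.02586643]), np.float64(0.0031312882634847664)) (array([ 0.47228401, -0.27360345,  0.02567525]), np.float64(0.0021611524028773465))
bail (array([ 0.46551962, -0.1580036 ,  0.14206039]), np.float64(0.003749246240141797))
guard roof [array([ 0.48722868, -0.30709816,  0.06      ]), array([ 0.48860547, -0.35378256,  0.06      ]), array([ 0.45780986, -0.35384061,  0.06      ]), array([ 0.45558496, -0.30728137,  0.06      ])]
```

```bash
cat >> h.py <<'E'
def pose(yaw,phi=0):  # tool R: tool y at yaw deg, nose pitched down phi deg about tool y
    a=np.radians(yaw); y=np.array([np.cos(a),np.sin(a),0]); z=np.array([0,0,-1.]); 
    return Ro.from_matrix(np.c_[np.cross(y,z),y,z])*Ro.from_euler('y',phi,degrees=True)
def go(p,R):
    s=get_state(); R0=toolrot()
    print('shift',np.round(R0.inv().apply(np.array(p)-s['position'])/.025,2),'turn',np.round((R0.inv()*R).as_rotvec(degrees=True),1))
E
python3 - <<'E'
from h import *
go([.4665,.187,.20],pose(79.5))
c=cams.get_calibration('wrist');R=toolrot();s=get_state()
print('cam in tool',R.inv().apply(-c['R'].T@c['t']-s['position']),(c['R']@R.as_matrix()).round(3),c['camera_matrix'][0])
E
```

```text
shift [-16.51 -15.5    1.53] turn [-0.1 -0.  -2.4]
cam in tool [ 0.08521506 -0.00116481 -0.14689571] [[ 0.001  1.    -0.001]
 [-0.946  0.    -0.324]
 [-0.324  0.001  0.946]] [305.23286132   0.         281.81119082]
```

```bash
python3 -m pendant '[[[-4,-4,0.4],[0,0,-2]],[[-8,-8,1],[0,0,-2.4]],[[-12,-12,1.5],[0,0,-2.4]],[[-16.5,-15.5,1.5],[0,0,-2.4]],[[-16.5,-15.5,1.5],[0,0,-2.4]],[[-16.5,-15.5,1.5],[0,0,-2.4]],[[-16.5,-15.5,1.5],[0,0,-2.4]],[[-16.5,-15.5,1.5],[0,0,-2.4]],[[-16.5,-15.5,1.5],[0,0,-2.4]],[[-16.5,-15.5,1.5],[0,0,-2.4]]]' -1 20; python3 - <<'E'
from h import *
print(get_state()['position']); go([.4665,.187,.20],pose(79.5))
E
```

```text
time: 0.93
position: [0.3819, 0.31, 0.21]
tool_rot: [-0.0, 0.092, 0.996, -0.0]
wrist_force: [0.2, 0.1, -0.6]
width: 0.997
gripper_force: 0.0
[0.38188111 0.31001438 0.21002467]
shift [-4.23 -4.22  0.4 ] turn [-0. -0. -0.]
```

```bash
python3 -m pendant '[[[-1.5,-1.5,0.1],[0,0,0]],[[-2.8,-2.8,0.3],[0,0,0]],[[-3.7,-3.7,0.4],[0,0,0]],[[-4.2,-4.2,0.4],[0,0,0]],[[-4.2,-4.2,0.4],[0,0,0]],[[-4.2,-4.2,0.4],[0,0,0]]]'; python3 - <<'E'
from h import *
im,c=grab('wrist','w1'); print(get_state()['position'])
E
```

```text
time: 1.43
position: [0.4657, 0.1884, 0.1999]
tool_rot: [-0.001, 0.093, 0.996, -0.0]
wrist_force: [-0.6, -0.4, 1.1]
width: 0.996
gripper_force: 0.0
[0.46521399 0.18939021 0.20001598]
```

View pics/w1.png

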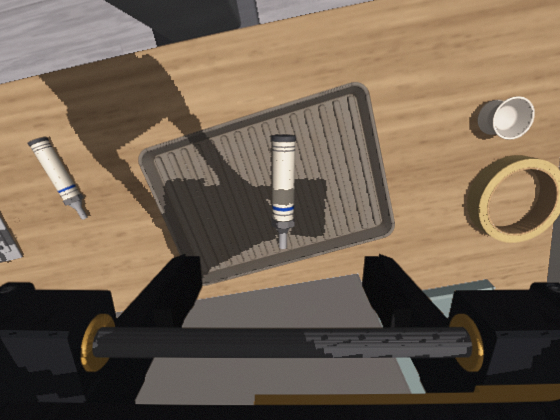

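The wrist view shows the handpiece upright in the middle: tail ring at about (284,137), nose tip at about (283,248). The axis is almost vertical in the image.

```bash
python3 - <<'E'
from h import *
a,c=load('w1')
g=cv2.cvtColor(a,cv2.COLOR_RGB2HSV)
for r in (148,158,168,178,200): 
    m=np.where((a[r,255:315].astype(int).sum(1)>(330 if r<185 else 150))&(g[r,255:315,1]<90))[0]+255; print(r,m.min(),m.max())
t=onz(c,(284,138),.019);n=onz(c,(283,248),.019);d=(n-t)/np.linalg.norm(n-t)
print(t,n,np.linalg.norm(n-t),np.degrees(np.arctan2(d[1],d[0])))
o=n-.076*d;print('orig',o,t+.054*d); 
E
```

```text
148 255 312
158 255 314
168 255 314
178 257 314
200 255 314
[0.41314471 0.19995407 0.019     ] [0.53825244 0.17543195 0.019     ] 0.12748834623652502 -11.089838521978091
orig [0.46367161 0.1900504  0.019     ] [0.46613636 0.18956729 0.019     ]
```

```bash
python3 - <<'E'
from h import *
go([.465,.1898,.010],pose(79.1))
E
```

```text
shift [0.   0.01 7.6 ] turn [ 0.  -0.1  0.3]
```

```bash
python3 -m pendant '[[[0,0,1.2],[0,0,0]],[[0,0,2.6],[0,0,0]],[[0,0,4],[0,0,0]],[[0,0,5.2],[0,0,0]],[[0,0,6.2],[0,0,0]],[[0,0,6.9],[0,0,0]],[[0,0,7.3],[0,0,0]],[[0,0,7.5],[0,0,0]],[[0,0,7.6],[0,0,0]],[[0,0,7.6],[0,0,0]]]'; python3 -m pendant '[[[0,0,0],[0,0,0]],[[0,0,0],[0,0,0]],[[0,0,0],[0,0,0]],[[0,0,0],[0,0,0]],[[0,0,0],[0,0,0]],[[0,0,0],[0,0,0]],[[0,0,0],[0,0,0]],[[0,0,0],[0,0,0]]]' 1 20
```

```text
time: 2.32
position: [0.4658, 0.1903, 0.0109]
tool_rot: [0.0, 0.091, 0.996, 0.0]
wrist_force: [0.1, 0.7, -0.8]
width: 0.999
gripper_force: 0.0
time: 2.98
position: [0.4656, 0.1895, 0.0104]
tool_rot: [0.0, 0.092, 0.996, 0.0]
wrist_force: [-0.4, -1.2, -0.6]
width: 0.418
gripper_force: 0.0
```

```bash
python3 -m pendant '[[[0,0,0],[0,0,0]],[[0,0,0],[0,0,0]],[[0,0,0],[0,0,0]],[[0,0,0],[0,0,0]],[[0,0,0],[0,0,0]],[[0,0,0],[0,0,0]],[[0,0,0],[0,0,0]],[[0,0,0],[0,0,0]]]' 1 25;  python3 -m pendant '[[[0,0,-0.3],[0,0,0]],[[0,0,-0.8],[0,0,0]],[[0,0,-1.6],[0,0,0]],[[0,0,-2.6],[0,0,0]],[[0,0,-3.6],[0,0,0]],[[0,0,-4.6],[0,0,0]],[[0,0,-5.6],[0,0,0]],[[0,0,-6.3],[0,0,0]],[[0,0,-6.7],[0,0,0]],[[0,0,-6.8],[0,0,0]]]'; python3 - <<'E'
from h import *
# rack frame
import json
O=np.array([.4705,-.2466,0]);yaw=-87.0
a=np.radians(yaw);ux=np.array([np.cos(a),np.sin(a),0])
uy=np.array([-ux[1],ux[0],0])
print(ux,uy, 'above', O-ux*.06)
go(O-ux*.06+[0,0,.18],pose(yaw+90))
E
```

```text
time: 3.65
position: [0.4655, 0.1895, 0.0104]
tool_rot: [-0.0, 0.092, 0.996, -0.0]
wrist_force: [-0.8, -0.1, 0.9]
width: 0.262
gripper_force: 25.0
time: 4.48
position: [0.4667, 0.19, 0.1829]
tool_rot: [0.002, 0.092, 0.996, 0.001]
wrist_force: [0.0, 0.3, -2.2]
width: 0.262
gripper_force: 25.0
[ 0.05233596 -0.99862953  0.        ] [0.99862953 0.05233596 0.        ] above [ 0.46735984 -0.18668223  0.        ]
shift [ -2.78 -14.81   0.09] turn [ 0.2  0.1 76.5]
```

```bash
python3 - <<'E'
from h import *
go([.392,-.25,.22],pose(3))
E
python3 -m pendant '[[[1,-0.5,-0.3],[0,0,0]],[[2,-1.5,-0.6],[0,0,5]],[[2.6,-2.8,-1],[0,0,11]],[[2.5,-4.2,-1.3],[0,0,18]],[[2.2,-5.6,-1.5],[0,0,25]],[[1.7,-7,-1.5],[0,0,32]],[[1.2,-8.4,-1.5],[0,0,39]],[[0.8,-9.8,-1.5],[0,0,46]],[[0.5,-11.2,-1.5],[0,0,53]],[[0.2,-12.6,-1.5],[0,0,60]]]'; python3 - <<'E'
from h import *
go([.392,-.25,.22],pose(3))
E
```

```text
shift [ -0.29 -17.85  -1.52] turn [ 0.2  0.1 76.5]
time: 5.32
position: [0.4018, -0.1207, 0.2165]
tool_rot: [-0.001, 0.58, 0.815, -0.0]
wrist_force: [0.3, 0.1, -2.1]
width: 0.263
gripper_force: 25.0
shift [-4.76 -2.06 -0.14] turn [-0.1 -0.1 16.1]
```

```bash
python3 -m pendant '[[[-1.2,-0.5,0],[0,0,6]],[[-2.4,-1,0],[0,0,12]],[[-3.6,-1.5,0],[0,0,16]],[[-4.4,-1.9,0],[0,0,16]],[[-4.8,-2,-0.1],[0,0,16.1]],[[-4.8,-2,-0.1],[0,0,16.1]],[[-4.8,-2,-0.1],[0,0,16.1]]]'; python3 - <<'E'
from h import *
im,c=grab('wrist','w2'); s=get_state();print(s['position'],s['tool_rot'])
E
```

```text
time: 5.9
position: [0.3955, -0.2484, 0.2195]
tool_rot: [-0.001, 0.686, 0.727, 0.0]
wrist_force: [0.8, -0.1, -2.2]
width: 0.263
gripper_force: 25.0
[ 0.39562937 -0.24788203  0.21967015] [-9.89120900e-04  6.85998948e-01  7.27601816e-01  2.50354652e-04]
```

View pics/w2.png

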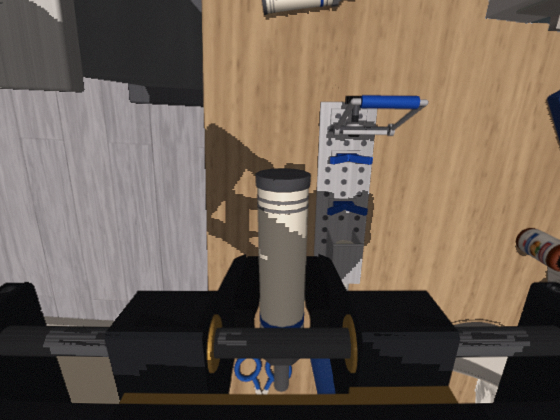

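The wrist view shows the held handpiece at about (283,230) and the rack beside it. The grooves are at about (350,160) and (348,208), the bail sleeve is at (388,102), and the base's left edge starts at (320,102).

```bash
python3 - <<'E'
from h import *
a,c=load('w2')
cv2.imwrite('pics/crop2.png',cv2.resize(a[90:290,300:440],None,fx=4,fy=3,interpolation=cv2.INTER_CUBIC)[:,:,::-1])
g=cv2.cvtColor(a,cv2.COLOR_RGB2HSV)
m=((g[...,0]>100)&(g[...,0]<125)&(g[...,1]>140)).astype(np.uint8);m[:,:310]=0
n,l,st,ce=cv2.connectedComponentsWithStats(m)
for i in range(1,n):
    if st[i,4]>25: print(st[i],ce[i])
E
```

```text
[548  91  12  46 298] [555.36241611 108.76510067]
[360  96  60  13 703] [390.07681366 101.57325747]
[330 154  42  11 319] [350.14733542 158.63009404]
[328 201  39  14 346] [346.0433526  207.63583815]
[311 359  25  34 627] [323.42264753 375.3062201 ]
```

View pics/crop2.png

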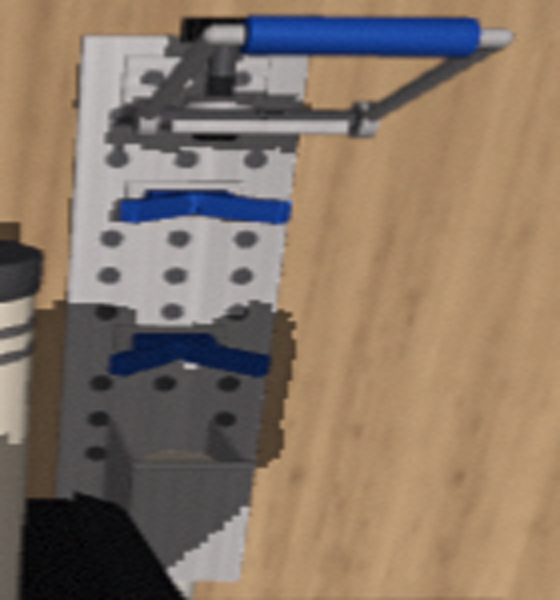

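The crop shows groove 1 tips at full-image (330,160)/(372,160) and groove 2 tips at (328,211.5)/(367,212.5). The guard's mouth edge is at row 244, and the sleeve runs from (361,102) to (419,102).

```bash
python3 - <<'E'
from h import *
a,c=load('w2')
F=lambda x,y:(x/4+300-.4,y/3+90-.3)
G=[]
for p,q in (((119,209),(290,211)),((110,364),(268,366))):
    A=onz(c,F(*p),.042);B=onz(c,F(*q),.042);print(A,B,np.linalg.norm(A-B));G.append((A+B)/2)
d=G[1]-G[0];print(G,np.linalg.norm(d),np.degrees(np.arctan2(d[1],d[0])))
u=d/np.linalg.norm(d);print('O',G[0]+31*u/1000,G[1]-27*u/1000)
L=[onz(c,F(*p),.007) for p in ((82,37),(70,300),(60,440))];R=[onz(c,F(*p),.007) for p in ((305,42),(285,290),(240,580))]
for S in(L,R): e=S[2]-S[0];print('edge',S,np.degrees(np.arctan2(e[1],e[0])))
t,ct=load('top')
print('bail',tri(c,F(362,36),ct,(362.0,243)),[onz(c,F(*p),.142) for p in((247,35),(480,36))])
E
```

```text
[ 0.44326072 -0.21478394  0.042     ] [ 0.48886678 -0.21273373  0.042     ] 0.04565212542109389
[ 0.44699535 -0.27273528  0.042     ] [ 0.49153724 -0.27089911  0.042     ] 0.044579719646499365
[array([ 0.46606375, -0.21375884,  0.042     ]), array([ 0.4692663, -0.2718172,  0.042    ])] 0.05814662059755701 -86.842715398538
O [ 0.46777114 -0.24471178  0.042     ] [ 0.46777922 -0.24485818  0.042     ]
edge [array([ 0.43188006, -0.15714699,  0.007     ]), array([ 0.43805985, -0.25777337,  0.007     ]), array([ 0.44075868, -0.31944732,  0.007     ])] -86.86876066516916
edge [array([ 0.49424348, -0.15505069,  0.007     ]), array([ 0.5028348, -0.2497267,  0.007    ]), array([ 0.50821898, -0.38453009,  0.007     ])] -86.51493985401379
bail (array([ 0.46522458, -0.157899  ,  0.14420003]), np.float64(0.0027483939560809835)) [array([ 0.44487896, -0.15789055,  0.142     ]), array([ 0.48560577, -0.15549379,  0.142     ])]
```

```bash
cat >> h.py <<'E'
O=np.array([.4682,-.2447,0]);YAW=-86.85
_a=np.radians(YAW);UX=np.array([np.cos(_a),np.sin(_a),0]);UY=np.array([-UX[1],UX[0],0])
def W(x,y,z): return O+UX*x/1e3+UY*y/1e3+[0,0,z/1e3]
def rk(p): d=np.array(p)-O; return np.round(np.array([d@UX,d@UY,d[2]])*1e3,1)
NT=np.array([-.076,0,-.009])
def tn(x,z,th,y=0):
    R=pose(YAW+90,th); go(W(x,y,z)-R.apply(NT),R)
def now():
    s=get_state();R=toolrot();f=s['wrist_force'];print('nose',rk(s['position']+R.apply(NT)),'tail',rk(s['position']+R.apply(NT+[.13,0,0])),'F rack',np.round([f@UX,f@UY,f[2]],1))
E
python3 - <<'E'
from h import *
a,c=load('w2')
g=a[360:410,262:304]; cv2.imwrite('pics/c3.png',cv2.resize(np.hstack([g,a[165:215,255:315]]),None,fx=7,fy=7)[:,:,::-1])
R=toolrot();p=get_state()['position']
for uv in ((282,390),(283,181)): print(R.inv().apply(onz(c,uv,p[2]+.009)-p))
now();tn(50,80,33)
E
```

```text
[-0.07801796 -0.00067861 -0.00913844]
[ 0.05062091 -0.00018715 -0.00890958]
nose [ 75.2 -72.3 228.5] tail [-54.8 -72.8 228.8] F rack [ 0.2 -1.  -1.6]
shift [0.69 2.91 4.23] turn [-0.1 32.9  0.2]
```

View pics/c3.png

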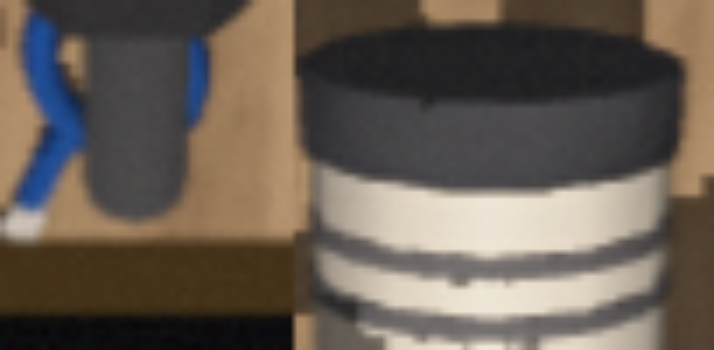

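```bash
python3 -m pendant '[[[0.3,0,0],[0,6,0]],[[0.5,0.4,0],[0,13,0]],[[0.6,0.9,0],[0,20,0]],[[0.6,1.5,0.5],[0,27,0]],[[0.6,2.1,1.2],[0,33,0]],[[0.6,2.6,2],[0,33,0]],[[0.6,2.9,2.8],[0,33,0.2]],[[0.6,2.9,3],[0,33,0.2]],[[0.6,2.9,3],[0,33,0.2]],[[0.6,2.9,3],[0,33,0.2]]]'; python3 - <<'E'
from h import *
now();tn(50,38,33)
E
```

```text
time: 6.78
position: [0.4673, -0.2286, 0.146]
tool_rot: [-0.207, 0.658, 0.697, 0.195]
wrist_force: [0.4, 0.6, -2.0]
width: 0.264
gripper_force: 25.0
nose [5.250e+01 1.000e-01 1.121e+02] tail [-5.65e+01 -1.00e-01  1.83e+02] F rack [-0.6  0.4 -2. ]
shift [-1.53  0.    2.54] turn [-0.1 -0.   0.1]
```

```bash
python3 -m pendant '[[[-0.3,0,0.5],[0,0,0]],[[-0.6,0,1],[0,0,0]],[[-0.9,0,1.5],[0,0,0]],[[-1.2,0,2],[0,0,0]],[[-1.4,0,2.35],[0,0,0]],[[-1.5,0,2.5],[0,0,0]],[[-1.5,0,2.5],[0,0,0]],[[-1.5,0,2.5],[0,0,0]]]'; python3 - <<'E'
from h import *
now();im,c=grab('scene','s2');d=c
for X in (W(50,0,38),W(60,0,40),W(-64,0,85)): print(proj(d,X))
tn(68,37,32)
i2,c2=grab('top','t2')
x=cv2.resize(im[215:345,270:420],None,fx=3.9,fy=3.9,interpolation=cv2.INTER_CUBIC)
cv2.imwrite('pics/crop4.png',x[:,:,::-1])
E
```

```text
time: 7.45
position: [0.4671, -0.2271, 0.0722]
tool_rot: [-0.207, 0.659, 0.696, 0.195]
wrist_force: [-0.3, -0.2, -1.5]
width: 0.266
gripper_force: 25.0
nose [51.  -0.2 38.3] tail [-5.800e+01 -1.000e-01  1.092e+02] F rack [ 0.2 -0.3 -1.5]
[375.60773237 298.60260063]
[379.78272354 299.45679189]
[331.92694648 261.58732022]
shift [-0.61 -0.01 -0.24] turn [-0. -1. -0.]
```

View pics/crop4.png

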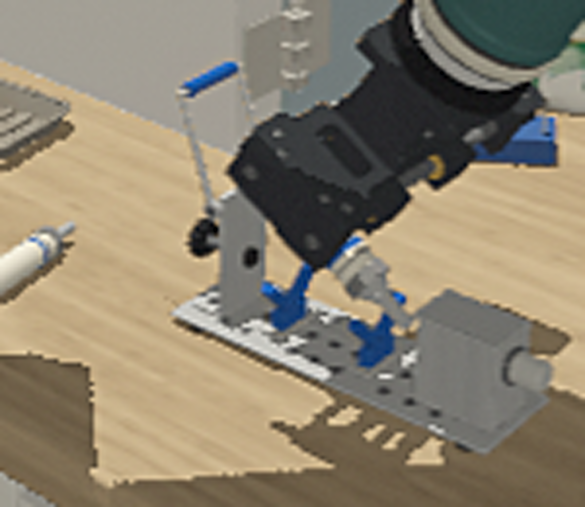

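The scene crop shows the nose tip at full-image (375.6,297.8), right in front of the guard's mouth and within 1 px of the prediction. I'm going in.

```bash
python3 -m pendant '[[[-0.15,0,-0.06],[0,0,0]],[[-0.3,0,-0.12],[0,-0.5,0]],[[-0.45,0,-0.18],[0,-1,0]],[[-0.6,0,-0.24],[0,-1,0]],[[-0.6,0,-0.24],[0,-1,0]],[[-0.6,0,-0.24],[0,-1,0]]]'; python3 - <<'E'
from h import *
now();tn(72,36.5,30);tn(78,36.5,24);tn(87,38,18)
E
```

```text
time: 8.05
position: [0.468, -0.2426, 0.0697]
tool_rot: [-0.201, 0.661, 0.698, 0.19]
wrist_force: [-0.2, 3.3, -0.7]
width: 0.268
gripper_force: 25.0
nose [67.1 -0.1 36.9] tail [-43.1  -0.  106. ] F rack [-3.3  0.  -0.7]
shift [-0.19  0.    0.02] turn [-0.1 -2.1 -0. ]
shift [-0.46  0.    0.21] turn [-0.1 -8.1 -0. ]
shift [-0.83  0.    0.27] turn [ -0.1 -14.1  -0. ]
```

```bash
python3 -m pendant '[[[-0.1,0,0.01],[0,-1,0]],[[-0.19,0,0.02],[0,-2,0]],[[-0.19,0,0.02],[0,-2,0]],[[-0.26,0,0.07],[0,-3.6,0]],[[-0.34,0,0.12],[0,-5.2,0]],[[-0.42,0,0.17],[0,-6.8,0]],[[-0.48,0,0.21],[0,-8,0]],[[-0.48,0,0.21],[0,-8,0]]]'; python3 - <<'E'
from h import *
now();tn(83,37,20);tn(86,37.5,16);tn(87,38,12)
E
```

```text
time: 8.72
position: [0.4681, -0.2481, 0.0589]
tool_rot: [-0.152, 0.672, 0.711, 0.143]
wrist_force: [0.3, 7.5, 2.2]
width: 0.262
gripper_force: 25.0
nose [76.4 -0.3 36. ] tail [-42.2  -0.3  89.1] F rack [-7.4  0.7  2.2]
shift [-0.26  0.01  0.07] turn [-0.1 -4.1  0. ]
shift [-0.41  0.01  0.21] turn [-0.1 -8.1  0. ]
shift [-0.5   0.01  0.38] turn [ -0.1 -12.1   0. ]
```

```bash
python3 -m pendant '[[[-0.13,0,0.03],[0,-2,0]],[[-0.27,0,0.07],[0,-4,0]],[[-0.36,0,0.14],[0,-6,0]],[[-0.44,0,0.21],[0,-8,0]],[[-0.5,0,0.29],[0,-10,0]],[[-0.54,0,0.37],[0,-12,0]],[[-0.54,0,0.37],[0,-12,0]],[[-0.54,0,0.37],[0,-12,0]]]'; python3 - <<'E'
from h import *
now();tn(87,39,8);tn(87.5,40,4);tn(87.5,40.5,0)
E
```

```text
time: 9.38
position: [0.4682, -0.2557, 0.0443]
tool_rot: [-0.078, 0.683, 0.723, 0.072]
wrist_force: [0.3, 9.5, -0.2]
width: 0.265
gripper_force: 25.0
nose [87.2 -0.5 37. ] tail [-39.9  -0.6  64.5] F rack [-9.5  0.9 -0.2]
shift [-0.01  0.02  0.15] turn [-0.1 -4.2  0.1]
shift [-0.07  0.02  0.31] turn [-0.1 -8.2  0.1]
shift [-0.13  0.03  0.49] turn [ -0.1 -12.2   0.1]
```

```bash
python3 -m pendant '[[[0,0.01,0.07],[0,-2,0]],[[0,0.02,0.14],[0,-4,0]],[[-0.02,0.02,0.22],[0,-6,0]],[[-0.04,0.02,0.3],[0,-8,0]],[[-0.06,0.02,0.36],[0,-9.5,0]],[[-0.07,0.02,0.41],[0,-10.8,0]],[[-0.07,0.02,0.41],[0,-10.8,0]],[[-0.07,0.02,0.41],[0,-10.8,0]]]'; python3 - <<'E'
from h import *
now();tn(86.5,40,0)
E
```

```text
time: 10.05
position: [0.4691, -0.2555, 0.0337]
tool_rot: [-0.009, 0.687, 0.726, 0.008]
wrist_force: [3.1, 10.5, -0.8]
width: 0.264
gripper_force: 25.0
nose [87.1  0.3 40.8] tail [-42.9   0.3  44. ] F rack [-10.3   3.7  -0.8]
shift [ 0.01 -0.01  0.11] turn [-0.1 -1.4 -0. ]
```

```bash
python3 -m pendant '[[[0.01,0.01,0.03],[0,-0.4,0]],[[0.02,0.02,0.06],[0,-0.8,0]],[[0.03,0.03,0.09],[0,-1.2,0]],[[0.03,0.03,0.11],[0,-1.4,0]],[[0.03,0.03,0.11],[0,-1.4,0]],[[0.03,0.03,0.11],[0,-1.4,0]]]'; python3 - <<'E'
from h import *
now()
E
```

```text
time: 10.55
position: [0.47, -0.2556, 0.0321]
tool_rot: [-0.0, 0.688, 0.726, -0.001]
wrist_force: [0.3, 10.0, 5.6]
width: 0.262
gripper_force: 25.0
nose [87.   1.1 41.1] tail [-43.    1.2  41. ] F rack [-10.    0.8   5.6]
```

```bash
for i in 1; do python3 -m pendant '[[[0.04,0,0],[0,0,0]],[[0.08,0,0],[0,0,0]],[[0.12,0,0],[0,0,0]],[[0.16,0,0],[0,0,0]],[[0.16,0,0],[0,0,0]]]'; done; python3 -c "from h import *;now()"; python3 -m pendant '[[[0.04,0,0],[0,0,0]],[[0.08,0,0],[0,0,0]],[[0.12,0,0],[0,0,0]],[[0.12,0,0],[0,0,0]]]' ; python3 -c "from h import *;now()"
```

```text
time: 10.97
position: [0.4701, -0.2541, 0.032]
tool_rot: [0.001, 0.687, 0.726, -0.002]
wrist_force: [-1.9, 1.7, 4.5]
width: 0.265
gripper_force: 25.0
nose [85.4  1.4 41.3] tail [-44.6   1.3  40.7] F rack [-1.8 -1.8  4.5]
time: 11.3
position: [0.4699, -0.251, 0.0318]
tool_rot: [0.001, 0.687, 0.726, -0.002]
wrist_force: [-2.6, -0.5, 5.4]
width: 0.263
gripper_force: 25.0
nose [82.3  1.4 41.1] tail [-47.7   1.3  40.6] F rack [ 0.3 -2.6  5.4]
```

```bash
python3 -m pendant '[[[0,-0.02,-0.02],[0,0,0]],[[0,-0.02,-0.03],[0,0,0]],[[0,-0.02,-0.03],[0,0,0]]]' ; python3 -c "from h import *;now()"; python3 -m pendant '[[[0.03,0,0],[0,0,0]],[[0.06,0,0],[0,0,0]],[[0.06,0,0],[0,0,0]],[[0.06,0,0],[0,0,0]]]' ; python3 -c "from h import *;now()"
```

```text
time: 11.55
position: [0.4696, -0.25, 0.0321]
tool_rot: [0.001, 0.687, 0.726, -0.001]
wrist_force: [2.7, 5.1, 0.9]
width: 0.263
gripper_force: 25.0
nose [81.3  1.1 41.2] tail [-48.7   1.1  40.9] F rack [-4.9  2.9  0.9]
time: 11.88
position: [0.4695, -0.2487, 0.0322]
tool_rot: [0.001, 0.687, 0.726, -0.001]
wrist_force: [4.0, 4.8, 0.4]
width: 0.261
gripper_force: 25.0
nose [80.1  1.1 41.4] tail [-49.9   1.   41. ] F rack [-4.6  4.2  0.4]
```

```bash
for i in 1; do python3 -m pendant '[[[0.03,0.01,0],[0,0,0]],[[0.06,0.01,0],[0,0,0]],[[0.09,0.01,0],[0,0,0]],[[0.09,0.01,0],[0,0,0]],[[0.09,0.01,0],[0,0,0]]]' ; python3 -c "from h import *;now()"; python3 -m pendant '[[[0.03,0,0],[0,0,0]],[[0.06,0,0],[0,0,0]],[[0.06,0,0],[0,0,0]],[[0.06,0,0],[0,0,0]]]' ; python3 -c "from h import *;now()"; done | grep nose
```

```text
nose [78.1  1.  41.5] tail [-51.9   1.   41.1] F rack [-4.6  3.6  0.7]
nose [76.8  1.  41.6] tail [-53.2   0.9  41.1] F rack [-2.7  3.8  0.6]
```

```bash
python3 -m pendant '[[[0.03,0.02,0],[0,0,0]],[[0.06,0.02,0],[0,0,0]],[[0.06,0.02,0],[0,0,0]],[[0.06,0.02,0],[0,0,0]]]' |grep pos; python3 -c "from h import *;now()";  python3 -m pendant '[[[0.03,0,0],[0,0,0]],[[0.06,0,0],[0,0,0]],[[0.06,0,0],[0,0,0]],[[0.06,0,0],[0,0,0]]]' |grep pos; python3 -c "from h import *;now()"
```

```text
position: [0.4694, -0.2448, 0.0323]
nose [76.1  1.2 41.6] tail [-53.9   1.1  41. ] F rack [ 2.7  0.7 -0.7]
position: [0.4694, -0.2446, 0.0323]
nose [75.9  1.3 41.9] tail [-54.1   1.1  40.9] F rack [ 8.9 -1.1 -3.2]
```

```bash
python3 -m pendant '[[[-0.03,0,0.01],[0,0,0]],[[-0.06,0,0.02],[0,0,0]],[[-0.06,0,0.02],[0,0,0]],[[-0.06,0,0.02],[0,0,0]],[[-0.06,0,0.02],[0,0,0]]]' |grep pos; python3 -c "from h import *;now()"
```

```text
position: [0.4694, -0.2447, 0.0322]
nose [76.   1.3 41.6] tail [-54.    1.2  41. ] F rack [ 5.2 -3.   5. ]
```

```bash
python3 -m pendant '[[[-0.03,-0.01,-0.01],[0,0,0]],[[-0.03,-0.01,-0.015],[0,0,0]],[[-0.03,-0.01,-0.015],[0,0,0]],[[-0.03,-0.01,-0.015],[0,0,0]]]' |grep pos; python3 -c "from h import *;now()"; python3 -m pendant '[[[0,0,0],[0,0,0]],[[0,0,0],[0,0,0]],[[0,0,0],[0,0,0]],[[0,0,0],[0,0,0]]]' 1 10; python3 -c "from h import *;now()"
```

```text
position: [0.4694, -0.2447, 0.0322]
nose [76.   1.2 41.5] tail [-54.    1.2  41. ] F rack [ 2.2 -1.2  3.9]
time: 14.38
position: [0.4694, -0.2447, 0.0322]
tool_rot: [0.001, 0.687, 0.726, -0.002]
wrist_force: [-2.0, -2.1, 5.1]
width: 0.267
gripper_force: 10.0
nose [76.   1.2 41.5] tail [-54.    1.2  41. ] F rack [ 2.  -2.1  5.1]
```

```bash
python3 -m pendant '[[[0,0,-0.01],[0,0,0]],[[0,0,-0.01],[0,0,0]],[[0,0,-0.01],[0,0,0]]]' 1 4; python3 -m pendant '[[[0,0,0],[0,0,0]],[[0,0,0],[0,0,0]],[[0,0,0],[0,0,0]],[[0,0,0],[0,0,0]],[[0,0,0],[0,0,0]],[[0,0,0],[0,0,0]],[[0,0,0],[0,0,0]]]' 0 4; python3 -c "from h import *;now();R=toolrot();go(W(0,1,32),pose(YAW+90))"
```

```text
time: 14.63
position: [0.4694, -0.2447, 0.0322]
tool_rot: [0.001, 0.687, 0.726, -0.002]
wrist_force: [-0.9, -2.8, 1.1]
width: 0.269
gripper_force: 4.0
time: 15.22
position: [0.4693, -0.2446, 0.0323]
tool_rot: [0.001, 0.687, 0.726, -0.002]
wrist_force: [1.0, -0.3, 0.5]
width: 0.504
gripper_force: 0.0
nose [75.9  1.2 41.6] tail [-54.1   1.1  41.1] F rack [0.4 1.  0.5]
shift [-0.   -0.    0.01] turn [-0.1  0.2  0. ]
```

```bash
python3 -m pendant '[[[0,0,-0.3],[0,0,0]],[[0,0,-0.8],[0,0,0]],[[0,0,-1.5],[0,0,0]],[[0,0,-2.5],[0,0,0]],[[0,0,-3.5],[0,0,0]],[[0,0,-4.5],[0,0,0]],[[0,0,-5.5],[0,0,0]],[[0,0,-6.3],[0,0,0]],[[0,0,-6.8],[0,0,0]],[[0,0,-6.8],[0,0,0]]]'; python3 - <<'E'
from h import *
now();im,c=grab('scene','s3');i2,c2=grab('wrist','w3')
x=cv2.resize(im[215:345,270:420],None,fx=2.6,fy=2.6,interpolation=cv2.INTER_CUBIC)
y=cv2.resize(i2[0:338,130:520],(390,338))
cv2.imwrite('pics/crop5.png',np.hstack([x,y])[:,:,::-1])
E
```

```text
time: 16.05
position: [0.4716, -0.2453, 0.2071]
tool_rot: [0.005, 0.687, 0.726, -0.001]
wrist_force: [1.2, -0.2, 0.4]
width: 0.501
gripper_force: 0.0
nose [ 76.7   3.3 216.7] tail [-53.3   3.3 215.7] F rack [0.2 1.2 0.4]
```

View pics/crop5.png

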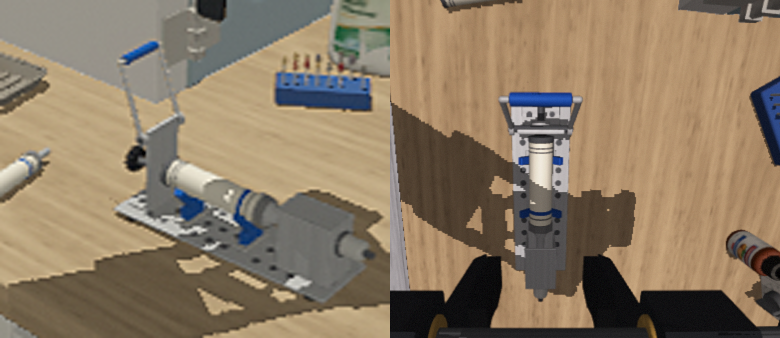

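The handpiece lies in both grooves with its nose under the guard, and the bail is still up and leaning back. Next I close the fingers and go behind the sleeve.

```bash
python3 - <<'E'
from h import *
print(rk([.4652,-.1579,.1435]))
R=pose(YAW+90)
go(W(-120,1,195),R)
E
```

```text
[-86.8   1.8 143.5]
shift [ 4.78 -0.01  0.29] turn [-0.   0.2  0. ]
```

```bash
python3 -m pendant '[[[0.8,0,0],[0,0,0]],[[1.8,0,0],[0,0,0]],[[2.8,0,0],[0,0,0]],[[3.8,0,0],[0,0,0]],[[4.5,0,0.1],[0,0,0]],[[4.8,0,0.3],[0,0.2,0]],[[4.8,0,0.3],[0,0.2,0]],[[4.8,0,0.3],[0,0.2,0]],[[4.8,0,0.3],[0,0.2,0]]]' 1 10; python3 - <<'E'
from h import *
print(rk(get_state()['position']));R=pose(YAW+90)
go(W(-118,1,135),R)
E
```

```text
time: 16.9
position: [0.4626, -0.125, 0.1938]
tool_rot: [-0.001, 0.687, 0.726, -0.001]
wrist_force: [-0.6, -0.1, -0.7]
width: 0.007
gripper_force: 0.0
[-119.8    1.   193.8]
shift [-0.07  0.01  2.35] turn [-0.1  0.   0. ]
```

```bash
python3 -m pendant '[[[0,0,0.5],[0,0,0]],[[0,0,1.1],[0,0,0]],[[0,0,1.7],[0,0,0]],[[0,0,2.2],[0,0,0]],[[0,0,2.35],[0,0,0]],[[0,0,2.35],[0,0,0]]]'; python3 -m pendant '[[[-0.35,0,0],[0,0,0]],[[-0.7,0,0],[0,0,0]],[[-1.1,0,-0.06],[0,0,0]],[[-1.54,0,-0.1],[0,0,0]],[[-2,0,-0.04],[0,0,0]],[[-2.46,0,0.06],[0,0,0]],[[-2.8,0,0.2],[0,0,0]],[[-3.1,0,0.4],[0,0,0]],[[-3.45,0,0.7],[0,0,0]],[[-3.75,0,1.05],[0,0,0]]]'; python3 - <<'E'
from h import *
s=get_state();print(rk(s['position']),s['wrist_force'])
im,c=grab('scene','s4')
x=cv2.resize(im[195:345,270:420],None,fx=3,fy=3,interpolation=cv2.INTER_CUBIC)
cv2.imwrite('pics/crop6.png',x[:,:,::-1])
E
```

```text
time: 17.4
position: [0.4619, -0.1249, 0.1345]
tool_rot: [-0.001, 0.688, 0.726, -0.001]
wrist_force: [0.2, 1.0, 0.3]
width: 0.002
gripper_force: 0.0
time: 18.23
position: [0.4679, -0.2189, 0.1087]
tool_rot: [-0.0, 0.687, 0.726, -0.0]
wrist_force: [0.4, 1.2, -0.1]
width: 0.002
gripper_force: 0.5
[-25.8   1.2 108.7] [ 0.44721239  1.16009151 -0.10358359]
```

View pics/crop6.png

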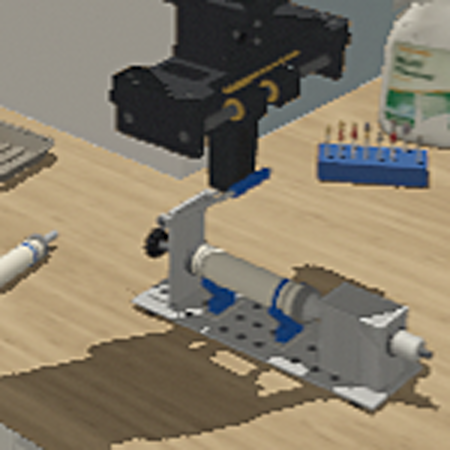

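The bail has swung forward with the sleeve at crop (248,183), ahead of the fingertips. Next I go over it and press down.

```bash
python3 -m pendant '[[[0.3,0,0],[0,0,0]],[[0.4,0,-0.5],[0,0,0]],[[0.4,0,-1.3],[0,0,0]],[[-0.2,0,-1.5],[0,0,0]],[[-0.87,0,-1.5],[0,0,0]],[[-0.87,0,-1.5],[0,0,0]],[[-0.87,0,-1.5],[0,0,0]]]'; python3 - <<'E'
from h import *
s=get_state();print(rk(s['position']),s['wrist_force'])
go(W(-4,1,66),pose(YAW+90))
E
```

```text
time: 18.87
position: [0.4696, -0.2394, 0.1482]
tool_rot: [0.0, 0.687, 0.726, -0.0]
wrist_force: [-0.2, -0.1, 0.0]
width: 0.001
gripper_force: 0.0
[ -5.2   1.7 148.2] [-0.16447031 -0.12278655  0.0475125 ]
shift [-0.05 -0.03  3.29] turn [0. 0. 0.]
```

```bash
python3 -m pendant '[[[0,0,0.5],[0,0,0]],[[0,0,1],[0,0,0]],[[0,0,1.4],[0,0,0]],[[0,0,1.8],[0,0,0]],[[0,0,2.2],[0,0,0]],[[0,0,2.6],[0,0,0]],[[0,0,2.9],[0,0,0]],[[0,0,3.2],[0,0,0]],[[0,0,3.3],[0,0,0]],[[0,0,3.3],[0,0,0]]]'; python3 -m pendant '[[[0,0,0.05],[0,0,0]],[[0,0,0.1],[0,0,0]],[[0,0,0.14],[0,0,0]],[[0,0,0.14],[0,0,0]]]'
```

```text
time: 19.7
position: [0.4683, -0.2391, 0.0633]
tool_rot: [-0.001, 0.687, 0.726, -0.001]
wrist_force: [0.0, 0.0, -0.7]
width: 0.004
gripper_force: 0.0
time: 20.03
position: [0.4695, -0.2398, 0.0616]
tool_rot: [0.0, 0.687, 0.726, -0.0]
wrist_force: [-0.5, 0.9, 1.9]
width: 0.003
gripper_force: 1.1
```

```bash
python3 -m pendant '[[[0,0,0.03],[0,0,0]],[[0,0,0.06],[0,0,0]],[[0,0,0.06],[0,0,0]],[[0,0,0.06],[0,0,0]]]'
```

```text
time: 20.37
position: [0.4696, -0.2398, 0.0611]
tool_rot: [0.0, 0.687, 0.726, -0.0]
wrist_force: [-3.1, 2.4, 9.4]
width: 0.006
gripper_force: 5.0
```

The sleeve bears firmly on the handpiece: 9.4 N with the tip at z = 61 mm, as expected. I'll retreat and check.

```bash
python3 -m pendant '[[[0,0,-0.1],[0,0,0]],[[0,0,-0.4],[0,0,0]],[[0,0,-1],[0,0,0]],[[0,0,-2],[0,0,0]],[[0,0,-3],[0,0,0]],[[0,0,-4],[0,0,0]],[[0,0,-5],[0,0,0]],[[0,0,-5.5],[0,0,0]],[[0,0,-5.5],[0,0,0]],[[0,0,-5.5],[0,0,0]]]'; python3 - <<'E'
from h import *
im,c=grab('scene','s5');i2,c2=grab('wrist','w5')
x=cv2.resize(im[215:345,270:420],None,fx=2.6,fy=2.6,interpolation=cv2.INTER_CUBIC)
cv2.imwrite('pics/crop7.png',np.hstack([x,i2[0:338,130:520]])[:,:,::-1])
E
```

```text
time: 21.2
position: [0.4695, -0.2398, 0.1972]
tool_rot: [0.0, 0.687, 0.726, -0.0]
wrist_force: [0.1, -0.1, 0.3]
width: 0.004
gripper_force: 0.0
```

View pics/crop7.png

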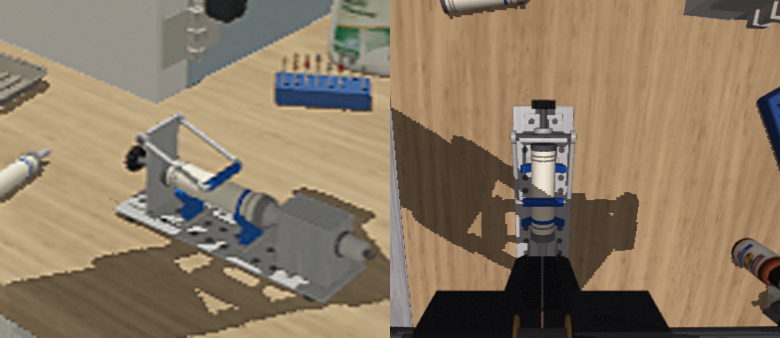

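The bail is down with its sleeve lying on the handpiece (scene crop (222,175)). The handpiece is seated in both grooves and the arm is clear.

```bash
python3 -c "from workcell import order;print(order.sign_off())"
```

```text
the job is handed in; nothing more can be done
None
```

The handpiece is in both grooves with its nose under the guard and its tail on the stop screw, the bail is folded down onto it, and the job was handed in at about 21 s; no verdict came back.

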